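# Unlock the clamping fixture and unload the bracket

### The arm

A 6-joint arm with a two-finger parallel gripper is mounted at the origin on a cart in front of the work surface, level with it; the furniture and walls round the work are solid. World frame = base frame: x ahead of the robot, y to its left, z up, the work surface at z = 0. Lengths are in mm, angles in degrees, forces in N, time in s.
With the tool pointing down it reaches from about 300 to 850 mm from the base axis. Payload 4.2 kg.
Tool frame: the origin (TCP) lies midway between the tips of the shut fingers; the grasp point (between the pads) lies 19 mm behind it (env.hold_point_z is the z of the grasp point in the tool frame, in mm); z points along the fingers, y is the direction in which the jaws open and shut (so a half turn about z gives the same grasp; the last joint's range is limited). The gripper opens to 91 mm and grips with 3 to 60 N. Pads are 32 mm wide; open, the fingers measure 118 mm over their backs; the gripper's body (76 mm by 178 mm) begins 60 mm behind the grasp point.
Start: joints at [67.036, 18.312, 89.639, -0, 72.044, -1.146], TCP at [213.71, 533.827, 213.976] pointing down, gripper open.
Joint ranges: [-177.97, 177.97], [-48.28, 115.42], [12.27, 149.76], [-77.06, 257.06], [2.81, 150.46], [-146.56, 146.56]. Speed limits (degrees/s): [147.25, 147.25, 180, 180, 180, 180].

### API

Orientations are given as [roll, pitch, yaw] about the fixed x, y, z axes, in that order (R = Rz(yaw) Ry(pitch) Rx(roll)).
In Python, from workcell import env, grab_frame, camera_params, spotter gives the robot as it stands. The module is installed in compiled form; this text tells all that it offers.
- The arm moves only by the shell command python3 -m jog 'ROWS' [FORCE]. ROWS is text: rows parted by semicolons, each of 7 numbers parted by spaces: the turn, a rotation vector about the world's x, y, z in units of 5 degrees (1.0 is 5 degrees), then the shift along the world's x, y, z in units of 25 mm (1.0 is 25 mm), then the opening, from 0 (shut) to 1 (fully open). A call has 1 to 5 rows; each row is the pose to reach, as a shift and turn from the pose commanded when the call began; what a row does not reach only later rows make up. A row lasts 1/8 s, in which the tool goes at most 62.5 mm and 10.7 degrees, less where a joint would pass 70% of its speed; a pose out of reach is approached as far as the arm can. A call with a gripper value outside its range is refused whole. The fingers move at their own pace and stop on an object; FORCE is the grip in N (left out, the last holds). Time passes only in rows, so rows that repeat a pose let the fingers close. It gives the time, the measured TCP pose, the force and the opening at its end, in the units of the state.
- env.state(): the state, without advancing time (a new reading comes with each control period).
- grab_frame(name): name is "scene" or "top"; returns the picture (480x640x3 uint8, red, green, blue); there is no depth.
- camera_params(name): a dict with "K" (3x3 intrinsics, pixels), "rvec" (rotation vector, rad) and "tvec" (3), from world to camera coordinates, as OpenCV has them. Camera axes: x right, y down, z forward; pixel columns grow to the right and rows downward; lengths in mm; the calibration is good to about 2 mm. A picture is of the moment at which its call begins. camera_params takes no time and is no camera call.
- env.job_done(): hands the job in, once; it reports no verdict.
Trained networks look in the newest picture that a camera, given by its name, has taken for a name from the list of things; names that differ only in an ending like _2 or _b are one class to them, and where a whole thing is asked for, a point or a joint stands for the part that bears it (a point fixed in the world has none). Each returns a list of dicts, best first, with "conf" (0 to 1); they miss things now and then, are a little off and sometimes report something else, mostly with a low value. They report only what shows in the picture. A call takes as long as a camera call. They do not tell look-alikes from the thing itself.
- spotter.look_for(query, camera): "box" ([left, top, width, height] in pixels, round what is visible of it).
- spotter.trace(query, camera): "region" (480x640 bool, what is visible of it) and "box" ([left, top, width, height] in pixels, round what is visible of it).
The state is a dict: "time_s": time; "qpos": joint angles; "qvel": joint speeds; "effort": joint torques, N m; "ee_pos": TCP position; "ee_rot": TCP orientation; "force": force on the tool from outside, world axes, zero at the start; "torque": the same for the moment, N m; "gripper_width": finger opening in mm.
Only numpy, scipy, OpenCV 4.12 (cv2) and the standard library are available. Lean on these libraries where they do the work, as an engineer would, in place of code of your own. Each camera call takes 0.05 s, during which the arm holds its last target. There are 200 camera calls.

### The job

The drilled bracket is finished: unload it from the clamping fixture. Pull the wedged locking plate straight up out of the narrow gap behind the sliding jaw by its exposed top edge and put it in the steel tray, then slide the jaw all the way back by its handle, lift the bracket out, and stand it upright on its foot in the middle of the black rubber mat. Leave all the other things on the cabinet where they are.

Things in the scene. Friction and masses are not known exactly. Their poses are not given: they have to be found in the camera images.
- fixture: Fixed clamp, grey base 236 x 124 x 12 mm. Origin at cabinet-top level; x = clamping direction, z up. In mm along x: dark stop (-125 to -105, top z 40); bracket; bright sliding jaw (-33 to 27 clamped, y +-44, top z 55); gap (27 to 48); dark heel (48 to 98, y +-59, top z 55) with two cheeks closing the gap's ends (y 49 to 59 each side, x 25 to 49, top z 55).
- plate: Plain aluminium locking plate, 20 mm thick (x) x 88 mm long (y) x 72 mm high (z), 0.25 to 0.45 kg. Origin: middle of its underside. It stands on the fixture's base in the gap between jaw and heel at fixture x 37 mm; only its top 29 mm stands out above them. A brass spring pad in the heel presses on it with about 5 N, so it takes up to about 15 N to pull up.
- plate_top (a point): Middle of the plate's top edge (72 mm above its underside).
- bracket: Aluminium bracket: flat foot 70 mm (x) x 110 mm (y) x 13 mm, with one upright rib 12 mm thick (y), 48 mm long (x), to 75 mm above the underside, 0.28 to 0.56 kg. Origin: middle of the underside of the foot. It starts parallel to the fixture, on its base between stop and jaw; a toe of the jaw reaches 8 mm over the foot until the jaw is slid back. Grasp the rib from above.
- bracket_top (a point): Middle of the top edge of the bracket's rib (75 mm above its underside).
- jaw (a joint): Travel of the sliding jaw in m: 0 clamped on the bracket, 0.021 fully back against the heel (moves along the fixture's +x). Friction about 3 N holds it where it is left; the locking plate blocks it while it is in the gap.
- jaw_handle (a point): Middle of the top of the jaw's handle, an upright dark steel tab 14 mm (fixture x) x 20 mm (y), standing beside the jaw on an arm, its top 103 mm above the cabinet top; the arm's top is 53 mm above the cabinet top, so 50 mm of the tab are free.
- tray: Empty open steel tray, 140 (x) x 180 (y) x 40 mm high, walls and floor 4 mm, fixed. Origin: middle of its underside. The plate may stand or lie in it.
- mat: Flat black rubber mat, 180 x 180 x 6 mm, fixed. Origin: middle of its underside. (Obstacles behind all these things: fixed plastic cups 140 mm wide, three along the back edge and one at the back left, nothing of them nearer than x = 0.62 m; up to 231 mm tall.)
- small_gear: Bystander: small gear lying flat, 60 mm across, 16 mm high. Origin: middle of the underside.
- valve_2: Bystander: poppet valve standing on its head, 37 mm across, 106 mm tall. Origin: middle of the underside.
- injector: Bystander: injector lying in front of the fixture, 104 mm long, 28 mm wide. Origin: middle of the underside.
- core_plug_1: Bystander: round core plug lying flat, 54 mm across, 20 mm high. Origin: middle of the underside.
There are look-alikes about, which are no part of the job. Of the things that look like the plate, the larger one is meant.

How it is judged:
By the outcome, as a careful person would: the job done as asked, in the order asked, and still so for the second after the job is handed in, with the robot touching nothing.
It also fails if it takes over 72 s, if anything falls off the work surface, if the arm or the gripper's body presses on something with over 40 N, if the wrist force passes 120 N, or if a joint passes its speed limit or range.

## Working session

There is one attempt and no reset: what is moved stays moved. The work goes in short steps, Python scripts to look and compute and a shell command to move; the robot and the scene stay as the last step left them, time stands still between calls to the robot, and variables do not carry over. Pictures are saved under pics/ and viewed, about 8 in all and at most 12, crops included, and the job is handed in when it is done.

```bash
mkdir -p pics
cat > h.py <<'E'
import numpy as np, cv2
from workcell import env, grab_frame, camera_params, spotter
def cam(n):
    p=camera_params(n); K=np.array(p["K"],float); R=cv2.Rodrigues(np.array(p["rvec"],float))[0]; t=np.array(p["tvec"],float).ravel()
    return K,R,t
def ray(n,u,v,z):
    K,R,t=cam(n); d=R.T@np.linalg.inv(K)@[u,v,1]; c=-R.T@t
    return c+d*(z-c[2])/d[2]
def proj(n,P):
    K,R,t=cam(n); q=(K@(R@np.atleast_2d(P).T+t[:,None])).T; return q[:,:2]/q[:,2:]
def save(n,f,box=None,s=1):
    im=grab_frame(n)[:,:,::-1].copy()
    if box: x,y,w,h=box; im=im[y:y+h,x:x+w]
    cv2.imwrite("pics/"+f,cv2.resize(im,None,fx=s,fy=s,interpolation=cv2.INTER_CUBIC))
E
python3 - <<'E'
from h import *
for n in("scene","top"):
    save(n,n+"0.png"); K,R,t=cam(n); print(n,(-R.T@t).round(),K[0,0])
    for q in("fixture","plate","bracket","jaw_handle","tray","mat","small_gear","valve_2","injector","core_plug_1"):
        print(q,[(round(d["conf"],2),np.round(d["box"]).astype(int).tolist()) for d in spotter.look_for(q,n)])
E
```

```text
scene [-287. -584.  733.] 599.9633151455076
fixture [(0.84, [269, 225, 91, 85])]
plate [(0.88, [400, 268, 20, 23]), (0.83, [307, 223, 38, 34]), (0.74, [150, 203, 103, 64])]
bracket [(0.75, [268, 246, 68, 45])]
jaw_handle [(0.87, [278, 226, 64, 50]), (0.28, [240, 302, 46, 21])]
tray [(0.66, [148, 202, 104, 64])]
mat [(0.79, [335, 303, 139, 87]), (0.19, [302, 222, 46, 36])]
small_gear [(0.62, [279, 197, 23, 20])]
valve_2 []
injector [(0.76, [241, 301, 45, 22]), (0.25, [465, 274, 28, 22])]
core_plug_1 [(0.63, [462, 273, 32, 23])]
top [ 364.  -38. 1135.] 512.9604648442207
fixture [(0.97, [282, 195, 81, 111])]
plate [(0.75, [293, 216, 45, 20]), (0.46, [391, 209, 26, 24])]
bracket [(0.83, [298, 256, 55, 44])]
jaw_handle [(0.98, [288, 226, 54, 39])]
tray [(0.67, [151, 239, 86, 69])]
mat [(0.94, [392, 253, 89, 83]), (0.3, [439, 178, 28, 23])]
small_gear [(0.71, [226, 168, 23, 23]), (0.44, [298, 257, 55, 44])]
valve_2 []
injector [(0.92, [295, 326, 45, 10])]
core_plug_1 [(0.61, [439, 178, 26, 25]), (0.48, [297, 254, 55, 48])]
```

View pics/scene0.png

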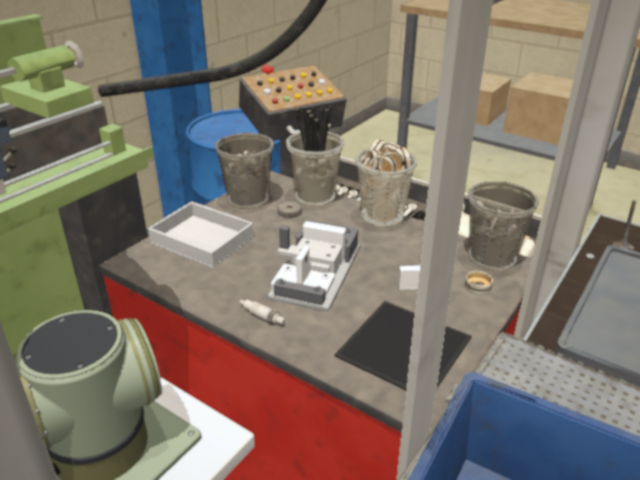

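View pics/top0.png

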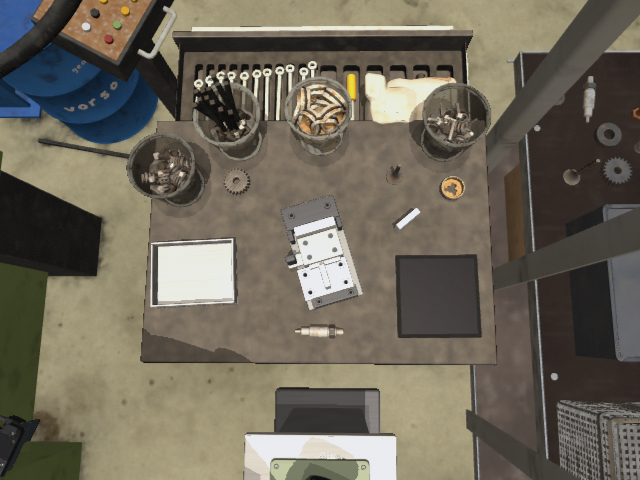

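Plate candidates: the one in the fixture's gap (top px ~(315,226)) and a small white block (top px ~(407,219)). The first is the larger and stands in the gap. I'll confirm this in an enlarged crop.

Run:
```python
from h import *
a=grab_frame("top")[185:315,270:380,::-1]; b=grab_frame("scene")[205:315,255:365,::-1]
a=cv2.resize(a,(495,585),interpolation=cv2.INTER_CUBIC); b=cv2.resize(b,(300,300),interpolation=cv2.INTER_CUBIC)
o=np.zeros((585,795,3),np.uint8); o[:,:495]=a; o[:300,495:]=b
cv2.imwrite("pics/crop1.png",o)
```

```text
(no output)
```

View pics/crop1.png

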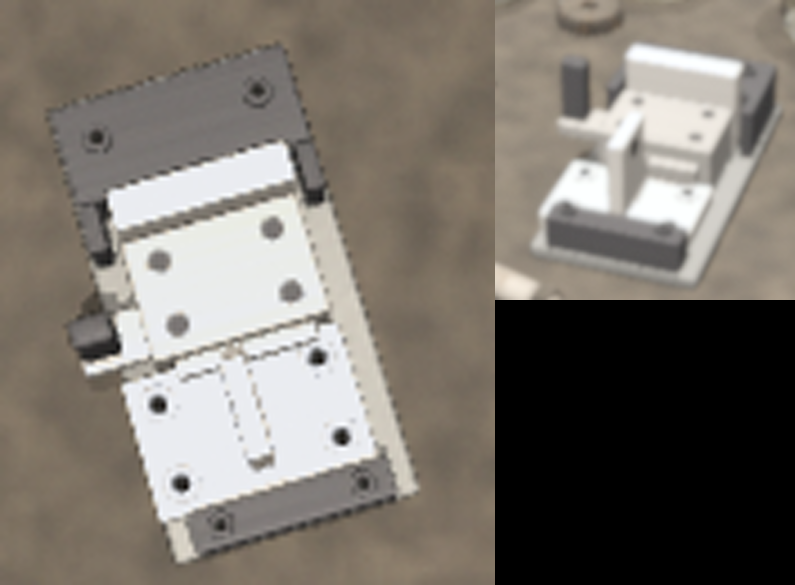

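```bash
cat > fit.py <<'E'
from h import *
from scipy.optimize import least_squares
F=[((98,59,55),(47,112)),((98,-59,55),(284,44)),((47,44,84),(108,188)),((47,-44,84),(288,143)),((-138,-62,12),(415,490)),((-138,62,12),(178,562)),((-33,44,55),(153,360)),((-33,-44,55),(328,308))]
P=np.array([f[0] for f in F],float); U=np.array([f[1] for f in F])/4.5+[270,185]
def W(p,P):
    c,s=np.cos(p[2]),np.sin(p[2]); P=np.atleast_2d(P); return np.c_[p[0]+c*P[:,0]-s*P[:,1],p[1]+s*P[:,0]+c*P[:,1],P[:,2]]
r=least_squares(lambda p:(proj("top",W(p,P))-U).ravel(),[400,-30,.25],loss="soft_l1",x_scale=[10,10,.1]); p=r.x
print(p[:2].round(1),np.degrees(p[2]).round(2),(proj("top",W(p,P))-U).round(1).tolist())
print("scene plate top corners",proj("scene",W(p,[[27,44,84],[47,44,84],[47,-44,84],[27,-44,84]])).round(1).tolist())
for n,q in(("plate_top",(37,0,84)),("bracket_top",(-70,0,87))): print(n,W(p,q).round(1))
print("handle top:",ray("top",270+90/4.5,185+330/4.5,103).round(1),"scene:",ray("scene",284,227.5,103).round(1))
c,s=np.cos(p[2]),np.sin(p[2])
for q in (ray("top",270+90/4.5,185+330/4.5,103),ray("scene",284,227.5,103)):
    d=q[:2]-p[:2]; print("handle in fixture",c*d[0]+s*d[1],-s*d[0]+c*d[1])
E
python3 fit.py
python3 - <<'E'
from h import *
for n in("scene","top"):
    grab_frame(n)
    for q,z in(("tray",40),("mat",6)):
        d=spotter.trace(q,n)
        if d:
            m=d[0]["region"].astype(np.uint8); c=cv2.findContours(m,0,2)[0]; c=max(c,key=cv2.contourArea)[:,0]
            w=np.array([ray(n,u,v,z)[:2] for u,v in c]).astype(np.float32); print(n,q,cv2.minAreaRect(w))
print(env.state())
E
```

```text
[545.    2.9] 16.07 [[0.5, -0.9], [0.2, -0.4], [-1.5, -0.2], [-1.1, -1.5], [2.3, 6.3], [0.0, 6.0], [-0.5, -0.1], [0.5, 0.1]]
scene plate top corners [[301.4, 223.7], [304.8, 219.0], [345.0, 226.3], [342.1, 231.2]]
plate_top [[580.5  13.2  84. ]]
bracket_top [[477.7 -16.4  87. ]]
handle top: [508.3  60.5 103. ] scene: [502.5  53.8 103. ]
handle in fixture -19.35535150381804 65.4669728235657
handle in fixture -26.757494597515088 60.634403213846355
scene tray ((465.8078308105469, 253.42514038085938), (179.63621520996094, 218.75628662109375), 2.375675916671753)
scene mat ((438.4945068359375, -234.80242919921875), (187.7420654296875, 136.2932891845703), 2.066704750061035)
top tray ((485.68670654296875, 274.9653625488281), (143.8363494873047, 187.23089599609375), 3.137589454650879)
top mat ((441.0512390136719, -253.91787719726562), (178.6477508544922, 180.63247680664062), 0.3231123387813568)
{'time_s': 1.5, 'qpos': array([ 6.70348652e+01,  1.83124019e+01,  8.96399115e+01,  4.75019593e-04,
        7.20429580e+01, -1.14632173e+00]), 'qvel': array([-0.0616223 , -0.07807088,  0.05249962, -0.01662037, -0.04392553,
        0.07994561]), 'effort': array([ 4.68099115e-04, -4.12345684e+01, -2.32227588e+01,  7.26599386e-02,
        3.77873727e-02, -1.48250649e-05]), 'ee_pos': array([213.71846161, 533.82324846, 213.96470245]), 'ee_rot': array([ 1.79995263e+02, -3.57202122e-04,  1.58181040e+02]), 'force': array([0.01579851, 0.18839643, 0.49892658]), 'torque': array([-0.04772567, -0.01655202,  0.01050612]), 'gripper_width': 91.06022193672784}
```

```bash
sed -i 's/((-138,-62,12),(415,490)),((-138,62,12),(178,562)),//' fit.py
cat >> fit.py <<'E'
from scipy.optimize import least_squares
o=least_squares(lambda X:np.r_[proj("top",X)[0]-[290,258.3],proj("scene",X)[0]-[284,227.5]],[505,57,103.]); print("tri",o.x.round(1),o.fun.round(2))
for z in(0,137,231): print("cup front",z,ray("top",320,158,z).round(),ray("top",228,158,z).round())
print("K",cam("top")[0].round(1).tolist(),cam("top")[1][2].round(3))
print("start px",proj("top",[213.7,533.8,214]))
E
python3 fit.py
```

```text
[544.1   2.2] 16.29 [[0.7, -0.3], [0.3, -0.0], [-1.2, 0.4], [-0.8, -1.1], [-0.1, 0.3], [0.8, 0.5]]
scene plate top corners [[301.4, 224.1], [304.7, 219.3], [345.0, 226.5], [342.1, 231.5]]
plate_top [[579.6  12.6  84. ]]
bracket_top [[476.9 -17.4  87. ]]
handle top: [508.3  60.5 103. ] scene: [502.5  53.8 103. ]
handle in fixture -18.0291599551963 65.96724932664688
handle in fixture -25.45023377765936 61.1638011137582
tri [509.6  60.5  96.9] [ 0.28 -0.23 -0.36  0.02]
cup front 0 [757.   5.   0.] [758. 219.   0.]
cup front 137 [710.  -0. 137.] [710. 188. 137.]
cup front 231 [677.  -4. 231.] [677. 167. 231.]
K [[513.0, 0.0, 327.7], [0.0, 513.0, 238.6], [0.0, 0.0, 1.0]] [ 0.177  0.021 -0.984]
start px [[  9.35124177 416.60114   ]]
```

```bash
python3 -m jog '0 0 -2.1 1.4 -2 0 0.6; 0 0 -4.2 2.9 -4 0 0.6; 0 0 -6.3 4.3 -6 0 0.6; 0 0 -8.3 5.8 -8 0 0.6; 0 0 -10.4 7.2 -10 0 0.6'
```

```text
time_s: 2.12
ee_pos: [394.8, 282.2, 214.2]
ee_rot: [179.9, -0.0, 105.9]
force: [1.4, 0.7, -0.6]
gripper_width: 54.8
```

```bash
python3 -m jog '0 0 0 1.4 -2.0 0 0.6; 0 0 0 2.8 -4.1 0 0.6; 0 0 0 4.2 -6.1 0 0.6; 0 0 0 5.6 -8.1 0 0.6; 0 0 0 7 -10.2 0 0.6'; python3 -m jog '0 0 0.1 0.4 -0.6 -0.5 0.6; 0 0 0.1 0.4 -0.6 -2 0.6; 0 0 0.1 0.4 -0.6 -3.6 0.6;0 0 0.1 0.4 -0.6 -4.4 0.6;0 0 0.1 0.4 -0.6 -4.4 0.6'
python3 - <<'E'
from h import *
a=grab_frame("top")[150:330,230:410,::-1]; b=grab_frame("scene")[150:310,220:380,::-1]
cv2.imwrite("pics/pre1.png",np.hstack([cv2.resize(a,(400,400),interpolation=2),cv2.resize(b,(400,400),interpolation=2)]))
print(env.state()["ee_pos"])
E
```

```text
time_s: 2.75
ee_pos: [569.4, 27.6, 214.2]
ee_rot: [179.9, -0.0, 106.2]
force: [0.2, 1.2, 0.5]
gripper_width: 54.9
time_s: 3.38
ee_pos: [576.5, 15.0, 102.1]
ee_rot: [-179.7, -0.1, 106.7]
force: [-0.7, 0.1, -0.2]
gripper_width: 54.6
[578.58969127  14.86793493 104.51702456]
```

View pics/pre1.png

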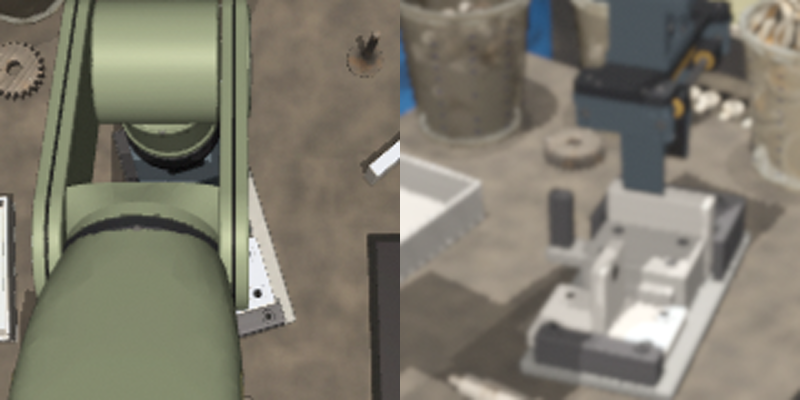

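The scene crop shows the near finger at crop px (640,150), in front of and centred on the plate's top edge at (660,210), with the far finger behind it. Going down to grip.

```bash
python3 -m jog '0 0 0 0.04 -0.06 -1 0.6; 0 0 0 0.04 -0.06 -1.8 0.6; 0 0 0 0.04 -0.06 -1.8 0.6;0 0 0 0.04 -0.06 -1.8 0.4;0 0 0 0.04 -0.06 -1.8 0.2' 50;  python3 -m jog '0 0 0 0 0 0 0; 0 0 0 0 0 0 0;0 0 0 0 0 0 0;0 0 0 0 0 0 0'
```

```text
time_s: 4.1
ee_pos: [580.3, 12.9, 60.4]
ee_rot: [179.9, 0.0, 106.7]
force: [-0.8, 0.1, -1.1]
gripper_width: 37.9
time_s: 4.6
ee_pos: [581.6, 13.4, 59.7]
ee_rot: [179.7, 0.0, 106.7]
force: [4.7, 2.5, -0.8]
gripper_width: 19.8
```

```bash
python3 -m jog '0 0 0 0.05 0.02 0.2 0; 0 0 0 0.05 0.02 0.5 0; 0 0 0 0.05 0.02 0.9 0; 0 0 0 0.05 0.02 1.3 0; 0 0 0 0.05 0.02 1.7 0'; python3 -m jog '0 0 0 0 0 0.5 0; 0 0 0 0 0 1 0; 0 0 0 0 0 1.6 0; 0 0 0 0 0 2.2 0; 0 0 0 0 0 2.8 0'
```

```text
time_s: 5.22
ee_pos: [581.4, 13.6, 100.7]
ee_rot: [179.9, -0.0, 106.7]
force: [4.7, 1.3, -5.8]
gripper_width: 19.9
time_s: 5.85
ee_pos: [580.5, 13.3, 172.7]
ee_rot: [180.0, 0.0, 106.7]
force: [0.3, 1.0, -4.0]
gripper_width: 19.8
```

```bash
python3 -m jog '0 0 -0.7 -0.8 2 0 0; 0 0 -1.4 -1.5 4.1 0 0; 0 0 -2.1 -2.3 6.2 0 0; 0 0 -2.8 -3 8.3 0 0; 0 0 -3.34 -3.8 10.5 0 0'; python3 -m jog '0 0 0 0 0 -0.3 0;0 0 0 0 0 -1.5 0; 0 0 0 0 0 -3 0; 0 0 0 0 0 -4.2 0;0 0 0 0 0 -4.2 0'
python3 - <<'E'
from h import *
b=grab_frame("scene")[120:300,120:360,::-1]
cv2.imwrite("pics/tray1.png",cv2.resize(b,(720,540),interpolation=2))
s=env.state();print(s["ee_pos"],s["force"],s["gripper_width"])
E
```

```text
time_s: 6.48
ee_pos: [485.1, 277.4, 172.3]
ee_rot: [179.9, -0.0, 89.9]
force: [-0.0, 0.5, -4.2]
gripper_width: 19.7
time_s: 7.1
ee_pos: [484.2, 274.0, 64.6]
ee_rot: [-179.7, 0.2, 90.0]
force: [0.8, 0.0, -3.9]
gripper_width: 19.7
[485.65657231 274.94191023  66.3293848 ] [ 0.32267498 -0.09585096 -3.57453981] 20.212516312702494
```

View pics/tray1.png

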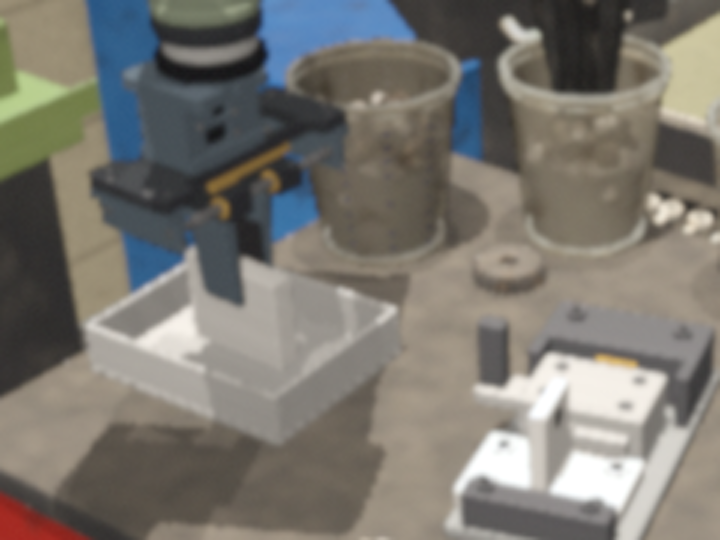

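The plate (px 245,310) hangs inside the tray, clear of the walls, and the gap behind the jaw is empty with the brass pad showing at (615,360). Lowering the plate.

```bash
python3 -m jog '0 0 0 0 0 -0.3 0;0 0 0 0 0 -0.5 0;0 0 0 0 0 -0.58 0;0 0 0 0 0 -0.58 0'; python3 -m jog '0 0 0 0 0 0 0;0 0 0 0 0 -0.05 0'
```

```text
time_s: 7.65
ee_pos: [485.6, 275.9, 52.1]
ee_rot: [180.0, -0.0, 90.0]
force: [0.8, -0.5, -4.3]
gripper_width: 20.0
time_s: 7.9
ee_pos: [485.9, 276.0, 51.7]
ee_rot: [179.9, -0.0, 90.0]
force: [-2.5, -0.9, 8.3]
gripper_width: 19.9
```

```bash
python3 -m jog '0 0 0 0 0 0.03 0.25;0 0 0 0 0 0.03 0.35;0 0 0 0 0 0.03 0.5;0 0 0 0 0 0.03 0.55;0 0 0 0 0 0.03 0.55'; python3 -m jog '0 0 0 0 0 0.5 0.55;0 0 0 0 0 2 0.55;0 0 0 0 0 4 0.55;0 0 0 0 0 4 0.55'
python3 - <<'E'
from h import *
b=grab_frame("scene")[120:300,120:360,::-1]
c=grab_frame("top")[180:330,130:370,::-1]
cv2.imwrite("pics/tray2.png",np.vstack([cv2.resize(b,(400,300),interpolation=2),cv2.resize(c,(400,250),interpolation=2)]))
s=env.state();print(s["ee_pos"],s["force"],s["gripper_width"])
E
```

```text
time_s: 8.52
ee_pos: [485.6, 275.8, 51.4]
ee_rot: [180.0, 0.0, 90.0]
force: [0.4, -0.2, -0.3]
gripper_width: 49.9
time_s: 9.02
ee_pos: [488.3, 277.3, 156.6]
ee_rot: [179.5, -0.3, 90.0]
force: [0.8, 0.5, 0.2]
gripper_width: 50.1
[485.63972357 275.8285795  152.27842347] [-0.801411   -0.17925574 -0.25394323] 49.920522114831826
```

View pics/tray2.png

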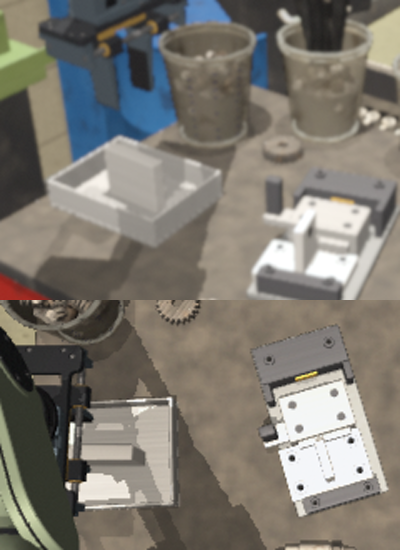

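The plate stands in the tray at crop px (135,175) and (110,453). The handle tab is at crop (267,432), which is top px (290,259). Next is the handle.

```bash
python3 -m jog '0 0 0.8 0.2 -2.1 0 0.55;0 0 1.6 0.4 -4.3 0 0.55;0 0 2.4 0.7 -6.4 0 0.55;0 0 3.28 0.9 -8.63 0 0.55;0 0 3.28 0.9 -8.63 0 0.55'; python3 -m jog '0 0 0 0 0 -0.5 0.55;0 0 0 0 0 -1.3 0.55;0 0 0 0 0 -1.6 0.55;0 0 0 0 0 -1.6 0.55'
python3 - <<'E'
from h import *
b=grab_frame("scene")[150:310,200:400,::-1]
cv2.imwrite("pics/han1.png",cv2.resize(b,(600,480),interpolation=2))
s=env.state();print(s["ee_pos"],s["force"],s["gripper_width"])
E
```

```text
time_s: 9.75
ee_pos: [507.2, 56.9, 150.1]
ee_rot: [-179.8, -0.0, 106.1]
force: [1.0, 0.6, -0.0]
gripper_width: 50.5
time_s: 10.25
ee_pos: [507.4, 61.0, 110.5]
ee_rot: [-179.9, -0.0, 106.5]
force: [0.2, 0.1, -0.2]
gripper_width: 50.2
[507.99870215  60.9208896  111.20068676] [-0.59327201 -0.3718423  -0.05825239] 50.31870891027608
```

View pics/han1.png

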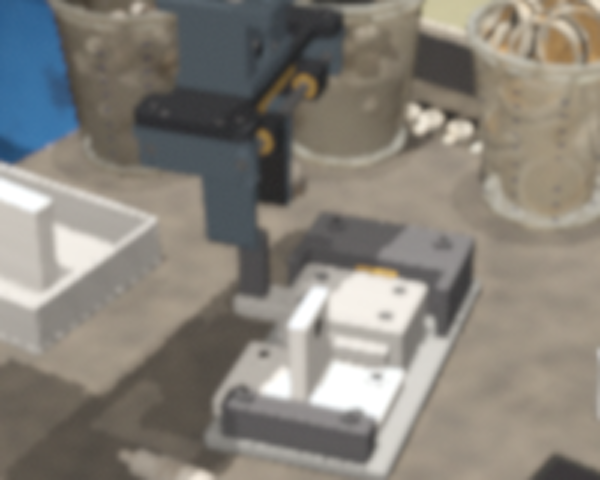

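The tab at px (255,262) lies between the near finger tip (230,240) and the far one (275,200). Going down and gripping.

```bash
python3 -m jog '0 0 0 0 0 -0.5 0.55;0 0 0 0 0 -1.2 0.55;0 0 0 0 0 -1.7 0.55;0 0 0 0 0 -1.7 0.55' 25; python3 -m jog '0 0 0 0 0 0 0.3;0 0 0 0 0 0 0;0 0 0 0 0 0 0;0 0 0 0 0 0 0'
```

```text
time_s: 10.8
ee_pos: [507.4, 60.0, 68.0]
ee_rot: [-179.9, -0.0, 106.4]
force: [-0.0, -0.4, -1.3]
gripper_width: 50.0
time_s: 11.3
ee_pos: [511.1, 60.8, 69.5]
ee_rot: [179.6, 0.0, 106.4]
force: [3.8, 2.0, -4.6]
gripper_width: 13.6
```

```bash
python3 -m jog '0 0 0 0.2 0.06 0 0;0 0 0 0.4 0.12 0 0;0 0 0 0.6 0.18 0 0;0 0 0 0.75 0.22 0 0;0 0 0 0.85 0.25 0 0'; python3 -m jog '0 0 0 0.05 0.015 0 0;0 0 0 0.1 0.03 0 0;0 0 0 0.1 0.03 0 0'
```

```text
time_s: 11.92
ee_pos: [529.0, 66.2, 69.5]
ee_rot: [-179.9, 0.0, 106.4]
force: [-3.2, -0.1, 4.9]
gripper_width: 14.0
time_s: 12.3
ee_pos: [531.1, 66.9, 69.4]
ee_rot: [-179.9, 0.0, 106.4]
force: [-3.9, -0.4, 6.4]
gripper_width: 13.8
```

```bash
python3 -m jog '0 0 0 0.06 0.018 0 0;0 0 0 0.12 0.036 0 0;0 0 0 0.12 0.036 0 0;0 0 0 0.12 0.036 0 0'
```

```text
time_s: 12.8
ee_pos: [531.1, 66.9, 69.4]
ee_rot: [-179.5, -0.0, 106.4]
force: [-11.2, -3.5, 10.7]
gripper_width: 13.7
```

```bash
python3 -m jog '0 0 0 -0.08 -0.02 0 0.15;0 0 0 -0.08 -0.02 0 0.3;0 0 0 -0.08 -0.02 0 0.4;0 0 0 -0.08 -0.02 0 0.45;0 0 0 -0.08 -0.02 0.3 0.45'; python3 -m jog '0 0 0 0 0 1 0.6;0 0 0 0 0 2 0.6;0 0 -2 0 0 3 0.6;0 0 -4 -0.5 -0.8 4 0.6;0 0 -6 -1 -1.6 4 0.6'; python3 -m jog '0 0 -2 -0.6 -0.8 0 0.6;0 0 -4 -1.1 -1.8 0 0.6;0 0 -6 -1.1 -1.8 0 0.6;0 0 -8 -1.1 -1.8 0 0.6;0 0 -10 -1.1 -1.8 0 0.6';python3 -m jog '0 0 -1 0 0 0 0.6;0 0 -2 0 0 0 0.6;0 0 -2 0 0 0 0.6';python3 - <<'E'
from h import *
b=grab_frame("scene")[150:310,220:400,::-1]
cv2.imwrite("pics/br1.png",cv2.resize(b,(675,600),interpolation=2))
s=env.state();print(s["ee_pos"],s["ee_rot"],s["gripper_width"],s["qpos"].round())
print(ray("top",324.9,275.4,87), proj("scene",s["ee_pos"])-[220,150])
E
```

```text
time_s: 13.42
ee_pos: [532.5, 67.5, 76.1]
ee_rot: [-179.9, -0.0, 106.4]
force: [-0.8, 0.5, 0.6]
gripper_width: 41.3
time_s: 14.05
ee_pos: [509.2, 27.3, 179.1]
ee_rot: [179.7, -0.1, 76.1]
force: [-0.2, -0.1, -1.4]
gripper_width: 54.5
time_s: 14.68
ee_pos: [480.5, -17.6, 177.0]
ee_rot: [180.0, -0.0, 26.0]
force: [-0.4, -0.2, -0.6]
gripper_width: 54.9
time_s: 15.05
ee_pos: [480.5, -17.5, 176.9]
ee_rot: [180.0, -0.0, 16.4]
force: [-0.8, 0.3, 1.0]
gripper_width: 54.9
[480.47008405 -17.52054695 176.81815683] [ 1.79985442e+02 -2.50615693e-02  1.64674978e+01] 54.71849363875348 [ -3.  12. 105.  -0.  64.  70.]
[475.35857804 -10.31250342  87.        ] [[86.15657182 60.38347702]]
```

View pics/br1.png

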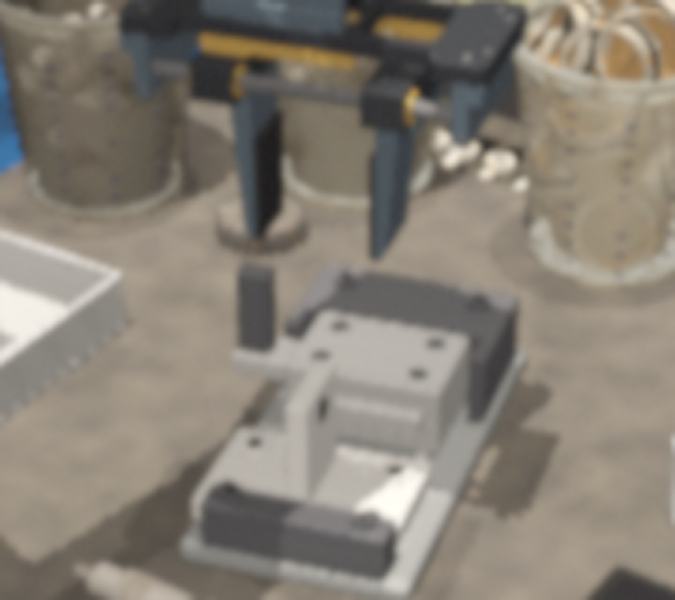

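The jaw is hard against the heel, so the gap is closed. The bracket's rib top is at crop px ~(312,386), that is scene px (303,253).

```bash
python3 - <<'E'
from h import *
print(ray("scene",303.2,252.9,87))
E
python3 -m jog '0 0 0 -0.12 0.1 -1 0.6;0 0 0 -0.12 0.1 -2 0.6;0 0 0 -0.12 0.1 -3 0.6;0 0 0 -0.12 0.1 -3 0.6'
```

```text
[471.17200833 -16.3108526   87.        ]
time_s: 15.6
ee_pos: [476.0, -14.9, 100.2]
ee_rot: [-179.9, 0.2, 16.4]
force: [-0.6, -0.5, -0.1]
gripper_width: 54.4
```

```bash
python3 -m jog '0 0 0 -0.04 0 -0.7 0.6;0 0 0 -0.04 0 -1.4 0.6;0 0 0 -0.04 0 -1.93 0.6;0 0 0 -0.04 0 -1.93 0.5;0 0 0 -0.04 0 -1.93 0.3' 40; python3 -m jog '0 0 0 0 0 0 0.1;0 0 0 0 0 0 0;0 0 0 0 0 0 0;0 0 0 0 0 0 0;0 0 0 0 0 0 0'
```

```text
time_s: 16.23
ee_pos: [477.1, -15.1, 53.9]
ee_rot: [180.0, -0.1, 16.4]
force: [0.6, -0.3, 0.1]
gripper_width: 38.5
time_s: 16.85
ee_pos: [476.5, -14.2, 53.7]
ee_rot: [-179.9, -0.0, 16.3]
force: [-0.4, 4.5, 4.6]
gripper_width: 12.0
```

```bash
python3 -m jog '0 0 0 0 0.02 0.15 0;0 0 0 0 0.02 0.4 0;0 0 0 0 0.02 0.8 0;0 0 0 0 0.02 1.3 0;0 0 0 0 0.02 1.8 0'; python3 -m jog '0 0 0 0 0 0.6 0;0 0 0 0 0 1.2 0;0 0 0 0 0 1.8 0;0 0 0 0 0 2.2 0'
```

```text
time_s: 17.48
ee_pos: [475.3, -14.7, 99.0]
ee_rot: [-180.0, 0.1, 16.4]
force: [0.1, -0.4, -5.4]
gripper_width: 11.5
time_s: 17.98
ee_pos: [475.9, -14.6, 154.3]
ee_rot: [180.0, 0.0, 16.4]
force: [0.4, 0.7, -4.4]
gripper_width: 12.1
```

```bash
python3 -m jog '0 0 -0.8 -0.4 -1.9 0 0;0 0 -1.6 -0.7 -3.9 0 0;0 0 -2.4 -1 -5.9 0 0;0 0 -3.28 -1.3 -7.9 0 0;0 0 -3.28 -1.4 -9.58 0 0'; python3 -m jog '0 0 0 0 0 0 0;0 0 0 0 0 -1 0;0 0 0 0 0 -2 0;0 0 0 0 0 -3.4 0;0 0 0 0 0 -3.4 0'
python3 - <<'E'
from h import *
b=grab_frame("scene")[180:400,300:500,::-1]; a=grab_frame("top")[190:350,340:500,::-1]
cv2.imwrite("pics/mat1.png",np.hstack([cv2.resize(b,(400,440),interpolation=2),cv2.resize(a,(400,400),interpolation=2)[:440] if 0 else cv2.copyMakeBorder(cv2.resize(a,(400,400),interpolation=2),0,40,0,0,0)]))
s=env.state();print(s["ee_pos"],s["ee_rot"],s["force"],s["gripper_width"])
E
```

```text
time_s: 18.6
ee_pos: [440.2, -255.6, 153.4]
ee_rot: [-180.0, 0.1, -0.1]
force: [1.1, 1.2, -5.5]
gripper_width: 11.5
time_s: 19.23
ee_pos: [438.9, -251.8, 66.2]
ee_rot: [-179.8, 0.4, 0.0]
force: [0.3, 1.0, -4.6]
gripper_width: 11.9
[ 441.75737754 -253.69346221   68.93503415] [ 1.79996016e+02 -1.30597022e-02  1.02967721e-02] [ 0.43708698 -0.48588646 -5.63038631] 11.832707578440449
```

View pics/mat1.png

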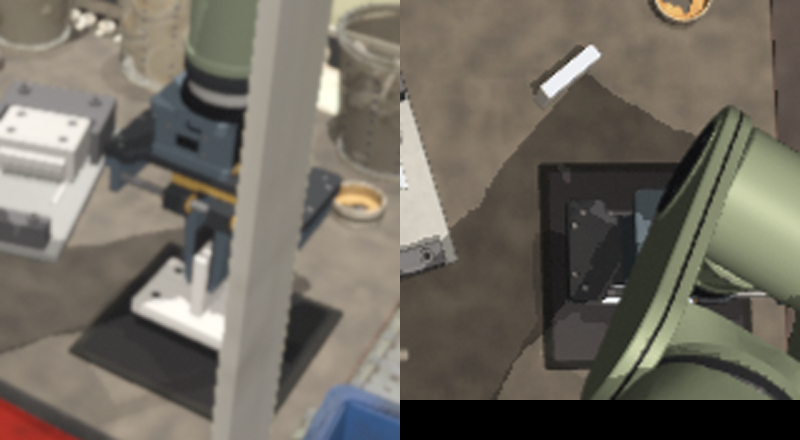

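The bracket (left crop ~(195,295)) hangs level over the middle of the mat. About 21 mm remain, so I lower until it touches.

```bash
python3 -m jog '0 0 0 0 0 -0.3 0;0 0 0 0 0 -0.6 0;0 0 0 0 0 -0.75 0;0 0 0 0 0 -0.8 0;0 0 0 0 0 -0.8 0'; python3 -m jog '0 0 0 0 0 -0.04 0;0 0 0 0 0 -0.04 0'
```

```text
time_s: 19.95
ee_pos: [441.4, -254.1, 48.2]
ee_rot: [180.0, 0.0, -0.0]
force: [-0.4, 0.6, -4.6]
gripper_width: 11.5
time_s: 20.2
ee_pos: [441.6, -254.2, 47.7]
ee_rot: [180.0, -0.0, -0.0]
force: [-1.6, -0.0, -0.6]
gripper_width: 12.1
```

```bash
python3 -m jog '0 0 0 0 0 -0.02 0;0 0 0 0 0 -0.02 0.15;0 0 0 0 0 0 0.3;0 0 0 0 0 0 0.45;0 0 0 0 0 0 0.5'; python3 -m jog '0 0 0 0 0 0.4 0.5;0 0 0 0 0 1.5 0.5;0 0 0 0 0 3 0.5;0 0 0 0 0 5 0.5;0 0 0 0 0 6 0.5'; python3 -m jog '0 0 0 -1 2 0 0.5;0 0 0 -2 3 0.5 0.5;0 0 0 -3 4 1 0.5;0 0 0 -4 5 1 0.5;0 0 0 -4 5 1 0.5'
python3 - <<'E'
from h import *
grab_frame("top"); 
d=spotter.trace("bracket","top"); print([(x["conf"],x["box"]) for x in d])
b=grab_frame("scene")[180:400,130:500,::-1]; a=grab_frame("top")[150:350,130:500,::-1]
cv2.imwrite("pics/fin.png",np.vstack([cv2.resize(b,(500,297),interpolation=2),cv2.resize(a,(500,270),interpolation=2)]))
s=env.state();print(s["ee_pos"],s["force"])
E
```

```text
time_s: 20.82
ee_pos: [441.5, -254.1, 47.2]
ee_rot: [180.0, -0.0, -0.0]
force: [-0.0, -0.0, 0.3]
gripper_width: 40.8
time_s: 21.45
ee_pos: [442.4, -254.6, 200.8]
ee_rot: [179.8, -0.3, -0.0]
force: [-0.0, 0.3, -0.4]
gripper_width: 45.9
time_s: 22.08
ee_pos: [339.9, -127.8, 223.0]
ee_rot: [180.0, -0.1, 0.1]
force: [-0.7, -0.3, 0.0]
gripper_width: 45.5
[(0.71, [410.5, 277.1, 56.1, 35.6])]
[ 342.16321437 -129.61050229  222.51877373] [0.71311712 0.02064589 0.0111311 ]
```

View pics/fin.png

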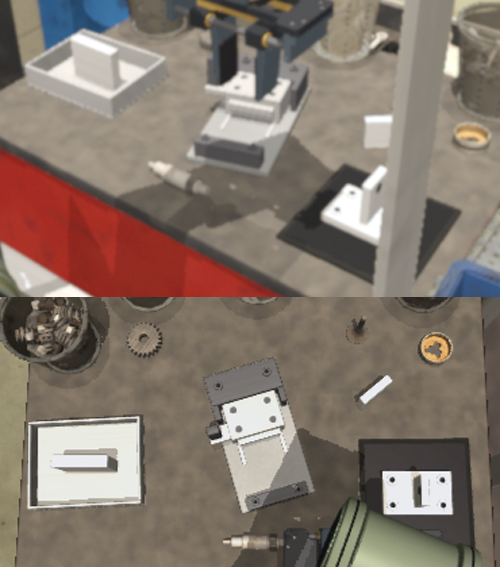

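Everything is in place: the bracket's box centre is top px (438.5,295) and the mat's is (436.5,294.5). The plate stands in the tray, the jaw is back and the bystanders haven't moved. Handing in.

```bash
python3 -c "
from workcell import env
print(env.job_done(), env.state()['time_s'])"
```

```text
the job is handed in; nothing more can be done
the job is handed in; nothing more can be done
```

The bracket is unloaded and the job is handed in, after about 22 s of robot time. I pulled the locking plate straight up and stood it in the steel tray. Then I slid the jaw back about 21 mm by its handle until it hit the heel, lifted the bracket by its rib and stood it on the mat.

**Last checks:**
- **Bracket:** it stands upright on its foot; in the last top picture its detected centre is about 2 px (roughly 4 mm) from the mat's.
- **Plate:** it stands in the tray.
- **Jaw:** the gap to the heel looks closed in the pictures. While I pushed, the position stayed put and the force rose to about 11 N.
- **Other things:** the bystanders in the last picture look unmoved. That is by eye only, and the detector never found the poppet valve by name.
- **Robot:** the gripper was open, clear and about 220 mm up. The largest wrist force I read was about 16 N.

**What disagreed:** my first fixture fit assumed the wrong base extent, so I dropped those two corners. The estimates of the handle and rib positions differed by up to about 8 mm between views. Both grips still closed on the expected widths: about 14 mm on the handle and 12 mm on the rib.

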